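# Set the curing time and start the resin lamp

## Robot

A 6-joint arm with a two-finger parallel gripper is mounted at the origin on the work surface. World frame = base frame: x ahead of the robot, y to its left, z up, the work surface at z = 0. Lengths are in m, angles in rad, forces in N, time in s.
With the tool pointing down it reaches from about 0.35 to 0.85 m from the base axis. Payload 8.1 kg.
Tool frame: the origin (TCP) lies at the very end of the fingers, on their centre line; the grasp point (between the pads) lies 19 mm behind it (pinch_z is the distance from the TCP to the grasp point, in m); z points along the fingers, y is the direction in which the jaws open and shut (so a half turn about z gives the same grasp; the last joint's range is limited). The gripper opens to 93 mm and grips with 3 to 60 N. Pads are 15 mm wide; open, the fingers measure 128 mm over their backs; the gripper's body (75 mm by 188 mm) begins 65 mm behind the grasp point.
Start: joints at [-1.354, 0.13, 1.488, -0, 1.523, -0.085], TCP at [0.178, -0.573, 0.219] pointing down, gripper open.
Joint ranges: [-2.96, 2.96], [-0.89, 2.26], [0.02, 2.5], [-1.34, 4.48], [0, 2.73], [-2.66, 2.66]. Speed limits (rad/s): [2.39, 2.39, 2.79, 3.14, 3.14, 3.14].

## Interface

Orientations are given as a rotation vector (axis times angle).
In Python, from plant import * gives the robot as it stands.
- The arm moves only by the tool move_arm, never from a script. Its argument "series" is a list of rows, each a list of 7 numbers: the shift along the tool's x, y, z each as a share of 10 cm, from -1 to 1, then the turn, a rotation vector about the tool's x, y, z each as a share of 180 degrees, from -1 to 1, then the opening, from -1 (shut) to 1 (fully open). In form: [[dx, dy, dz, rx, ry, rz, jaw], ...]. A call has 1 to 8 rows; each row is the pose to reach, as a shift and turn from the pose commanded when the call began, along the tool's axes at that moment, turning the shorter way round; what a row does not reach only later rows make up. A row lasts 1/10 s, in which the tool goes at most 50 mm and 8.59 degrees, less where a joint would pass 70% of its speed; a pose out of reach is approached as far as the arm can. A call with a number of a shift or a turn outside -1 to 1 is refused whole. A call with a gripper value outside its range is refused whole. The fingers move at their own pace and stop on an object; "squeeze" is the grip in N (left out, the last holds). Time passes only in rows, so rows that repeat a pose let the fingers close. It gives the time, the measured TCP pose, the force and the opening at its end, in the units of the state.
- read_state(): the state, without advancing time (a new reading comes with each control period).
- read_camera(name): name is "scene" or "side" or "wrist"; returns a dict with "frame" (400x640x3 uint8, red, green, blue), "K" (3x3 intrinsics, pixels), "k1" (the pictures are not rectified: a ray, as slopes to the right and down, at radius r is drawn at 1 + k1 r^2 times it, then the intrinsics apply), "rvec" (rotation vector, rad) and "tvec" (3), from world to camera coordinates, as OpenCV has them. Camera axes: x right, y down, z forward; pixel columns grow to the right and rows downward; lengths in m; the calibration is good to about 2 mm. A picture is of the moment at which its call begins. There is no depth.
- close_job(): hands the job in, once; it reports no verdict.
The state is a dict: "t": time; "q": joint angles; "dq": joint speeds; "joint_torque": joint torques, N m; "tool_pos": TCP position; "orientation": TCP orientation; "force": force on the tool from outside, world axes, zero at the start; "wrist_torque": the same for the moment, N m; "opening": finger opening in m.
Only numpy, scipy, OpenCV 4.12 (cv2) and the standard library are available. Lean on these libraries where they do the work, as an engineer would, in place of code of your own. Each camera call takes 0.05 s, during which the arm holds its last target.

## Task

The resin charms lie ready under the curing lamp. With a fingertip, and without taking hold of it, turn the knurled timer dial on top of the lamp clockwise until its white pointer has clicked in at the green mark; then press the orange start button right down and let it come up again. Do not press start before the time is set, do not shift the lamp, and leave the dish, bottle, tape and white block where they are.

Things in the scene. Friction and masses are not known exactly. Their poses are not given: they have to be found in the camera images.
- lamp: White arched UV curing lamp, open at front and back, loose on rubber feet, 1.5 kg: 250 mm wide (its y), 180 mm deep (its x); top face flat, level, 100 mm above the table over the middle 170 mm of the width. Origin: centre of its underside, on the table. x points from the user's side to the back, y to the user's left, z up. Dial and start button are on its top face.
- dial_top (a point): Centre of the dial's flat top, on its upright axis, 118.5 mm above the table; x: where the pointer points, z up. The dial is a black cylinder, 56 mm across, 17 mm tall, rim knurled and grippy; a white pointer line runs to its rim. It turns when a fingertip rubs along the rim, or presses on the top off the middle and circles about the axis.
- dial (a joint): Turn in rad, growing clockwise seen from above. Detents at 0, 0.6, 1.2, 1.8 and 2.4; stops just beyond the ends; let go between two, it snaps into the nearer. Starts in one of the first three; 1.8 is the green mark. Leaving a detent takes about 0.05 N m (2.5 N at 20 mm from the axis), less once under way. Pointer angle: 1.2 - value, counter-clockwise from the lamp's x.
- green_mark (a point): Centre of the green dot, 10 mm across, printed on the lamp's top face 38.5 mm from the dial's axis. It is the fourth, counting clockwise, of five dots round the dial; the others are dark grey and smaller.
- start_top (a point): Centre of the top face of the orange start button, a round spring button of 25 mm diameter that stands 9 mm proud of the lamp's top face, 92 mm to the user's left of the dial's axis.
- start (a joint): How far the start button is pressed, in m: 0 up, 0.005 fully down. It starts to give at 1.2 N and is fully down at about 3.7 N; it springs back by itself.
- dish: White ceramic dish, 84 mm across and 16 mm high, with three heart charms in it, standing under the lamp's arch on its base plate. Origin: centre of its underside. A bystander.
- resin: Black resin bottle with a yellow label, 36 mm across, 95 mm tall, standing to the left of the lamp. Origin: centre of its underside. A bystander.
- tape: Red tape roll lying flat, 96 mm across, 18 mm high, to the right of the lamp. Origin: centre of its underside. A bystander.
- block: White sanding block, 70 x 35 x 26 mm, lying beyond the lamp. Origin: centre of its underside. A bystander.

How it is judged:
By the outcome, as a careful person would: the job done as asked, in the order asked, and still so for the second after the job is handed in, with the robot touching nothing.
It also fails if it takes over 67 s, if anything falls off the work surface, if the arm or the gripper's body presses on something with over 40 N, if the wrist force passes 120 N, or if a joint passes its speed limit or range.

## Working session

There is one attempt and no reset: what is moved stays moved. The work goes in short steps, Python scripts to look and compute and a tool call to move; the robot and the scene stay as the last step left them, time stands still between calls to the robot, and variables do not carry over. Pictures are saved under pics/ and viewed, and the job is handed in when it is done.

Besides the shell and the picture viewer there is one more tool, called after "Request:" as a command line: name --pt "numbers of a row" for each row, then --argument value for the rest. move_arm: Moves the arm, as the interface text tells. Shift numbers are shares of 10 cm and turn numbers shares of 180 degrees, none past 1 either way. Its arguments: {"type":"object","properties":{"series":{"type":"array","items":{"type":"array","items":{"type":"number"}}},"squeeze":{"type":"number"}},"required":["series"]}

```bash
mkdir -p pics; ls; python3 - <<'E'
from plant import *
import cv2
s=read_state();print(s)
for n in ["scene","side","wrist"]:
    c=read_camera(n);cv2.imwrite(f"pics/a_{n}.png",c["frame"][:,:,::-1]);print(n,c["K"].tolist(),c["k1"],c["rvec"],c["tvec"])
E
```

```text
pics
{'t': 0.0, 'q': array([-1.35443929e+00,  1.31180562e-01,  1.48926341e+00, -9.41801852e-06,
        1.52301548e+00, -8.53983430e-02]), 'dq': array([-0.00028156, -0.00072851, -0.00093989, -0.00103985, -0.00040503,
       -0.00085789]), 'joint_torque': array([ 2.30771955e-03, -5.59843969e+01, -4.91753304e+01,  7.69975665e-02,
        3.53897712e-02, -1.89236553e-04]), 'tool_pos': array([ 0.1782134 , -0.57232195,  0.21758459]), 'orientation': array([-3.10406157e+00, -4.71920750e-01,  2.06493906e-04]), 'force': array([-0.37178609, -0.98909209, -0.48764133]), 'wrist_torque': array([-0.04931426, -0.00941187,  0.05530396]), 'opening': 0.09333436661167126}
scene [[378.0231072839273, 0.0, 318.9764441026502], [0.0, 378.0231072839273, 200.70885613204354], [0.0, 0.0, 1.0]] 0.017978556038184542 [ 2.41625569  0.85139357 -0.26465819] [-0.50281814 -0.21842321  1.15753532]
side [[505.6842281405546, 0.0, 324.65730943058827], [0.0, 505.6842281405546, 195.51534765648535], [0.0, 0.0, 1.0]] -0.026652031931791623 [ 0.86894606 -2.35777269  1.2868257 ] [0.50266133 0.28771471 1.00050368]
wrist [[329.16669488067924, 0.0, 315.16396639417064], [0.0, 329.16669488067924, 199.59848405018673], [0.0, 0.0, 1.0]] -0.06947024793499898 [-2.33519341  1.71695627  0.25168854] [-0.59962701 -0.03426881  0.39179726]
```

View pics/a_scene.png

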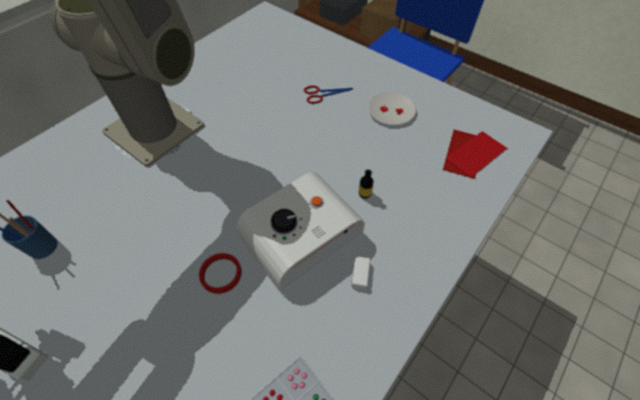

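View pics/a_side.png

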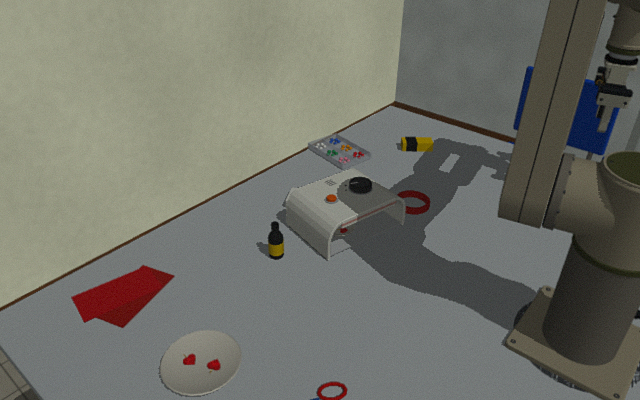

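View pics/a_wrist.png

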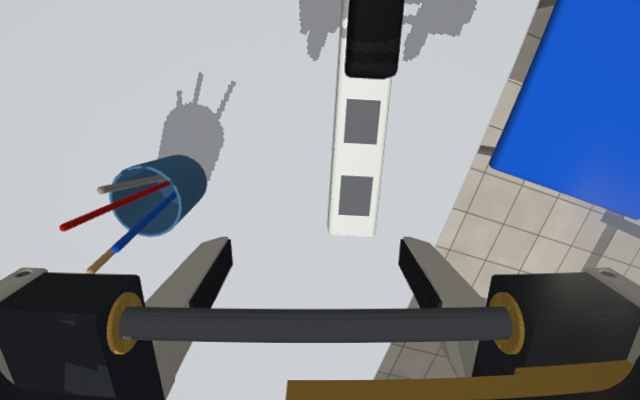

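The scene view shows the dial at about (285,220), the orange button at (317,202), the bottle at (366,185), the block at (361,272) and the tape at (220,272). Next I'll zoom in on these and measure them.

```bash
cat > h.py <<'E'
import numpy as np, cv2
def ray(c,px):
    d=np.array([c["k1"],0,0,0,0.])
    p=cv2.undistortPoints(np.array([[px]],float),c["K"],d)[0,0]
    R=cv2.Rodrigues(np.array(c["rvec"],float))[0]
    o=-R.T@np.array(c["tvec"]); v=R.T@np.array([p[0],p[1],1]); return o,v/np.linalg.norm(v)
def plane(c,px,z):
    o,v=ray(c,px); return o+v*(z-o[2])/v[2]
def proj(c,P):
    return cv2.projectPoints(np.array(P,float).reshape(-1,1,3),np.array(c["rvec"],float),np.array(c["tvec"],float),c["K"],np.array([c["k1"],0,0,0,0.]))[0][:,0]
def tri(c1,p1,c2,p2):
    o1,v1=ray(c1,p1);o2,v2=ray(c2,p2)
    s=np.linalg.lstsq(np.c_[v1,-v2],o2-o1,rcond=None)[0]
    a,b=o1+v1*s[0],o2+v2*s[1]; return (a+b)/2,np.linalg.norm(a-b)
E
python3 - <<'E'
from plant import *
from h import *
for n,(x,y,w,h) in {"scene":(220,160,160,130),"side":(270,150,160,120)}.items():
    c=read_camera(n);f=c["frame"];np.save(f"pics/{n}.npy",f)
    hsv=cv2.cvtColor(f,cv2.COLOR_RGB2HSV)
    m=cv2.inRange(hsv,(4,140,120),(16,255,255)); 
    nn,l,st,ce=cv2.connectedComponentsWithStats(m)
    for i in range(1,nn):
        if st[i,4]>15: print(n,"orange",st[i],ce[i],plane(c,ce[i],.109))
    k=cv2.inRange(f,(0,0,0),(45,45,45))
    nn,l,st,ce=cv2.connectedComponentsWithStats(k)
    for i in range(1,nn):
        if st[i,4]>60 and x<ce[i][0]<x+w and y<ce[i][1]<y+h: print(n,"black",st[i],ce[i],plane(c,ce[i],.112))
    cv2.imwrite(f"pics/b_{n}.png",cv2.resize(f[y:y+h,x:x+w,::-1],None,fx=4.5,fy=4.5,interpolation=cv2.INTER_CUBIC))
E
```

```text
scene orange [312 197  10   8  61] [316.08196721 200.50819672] [0.59926549 0.0467755  0.109     ]
scene black [361 170  12  19 153] [366.58169935 180.44444444] [0.65801647 0.16612577 0.112     ]
scene black [271 209  26  24 445] [282.99325843 220.97977528] [ 0.57806689 -0.04378677  0.112     ]
side orange [327 195   9   7  46] [331.43478261 197.41304348] [0.59386302 0.05162193 0.109     ]
side black [349 177  23  17 309] [360.29773463 185.06148867] [ 0.57236872 -0.03620966  0.112     ]
side black [268 222  15  23 235] [275.15744681 234.48510638] [0.58968917 0.24859343 0.112     ]
```

View pics/b_scene.png

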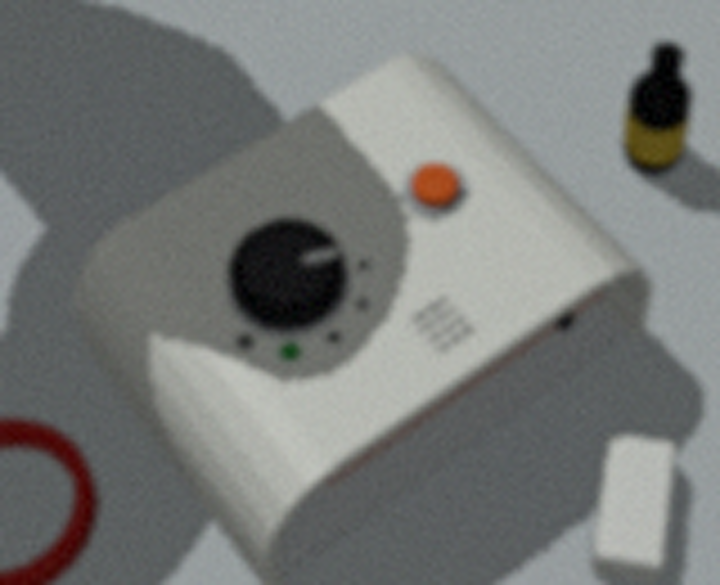

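View pics/b_side.png

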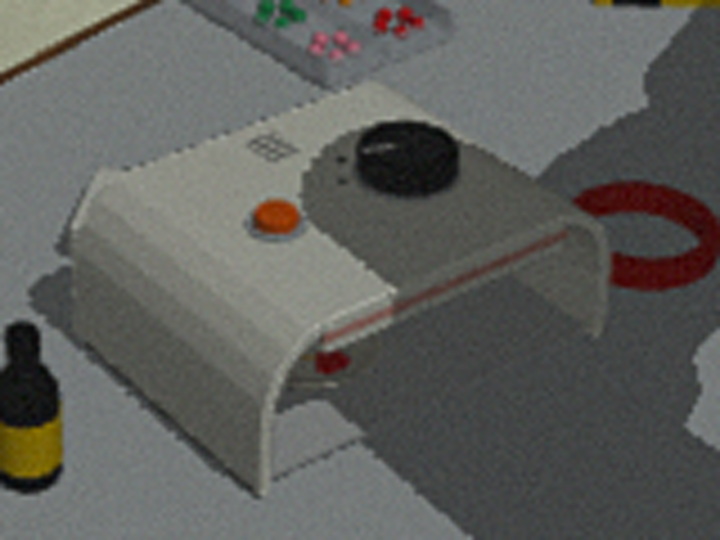

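The pointer is at the first dot, so the dial reads 0 and needs 1.8 rad clockwise. My plan is to close the fingers, press their tip on the dial's top off-centre, and swing the tool about the dial's axis.

```bash
cat >> h.py <<'E'
from scipy.spatial.transform import Rotation as Ro
def Rdown(yaw):  # tool x at yaw, z down
    c,s=np.cos(yaw),np.sin(yaw); return np.array([[c,s,0],[s,-c,0],[0,0,-1.]])
def row(s,P,yaw):
    R=Ro.from_rotvec(s["orientation"]).as_matrix()
    d=R.T@(np.array(P)-s["tool_pos"])/0.1
    r=Ro.from_matrix(R.T@Rdown(yaw)).as_rotvec()/np.pi
    return np.round(np.r_[d,r],3)
def yaw(s): 
    x=Ro.from_rotvec(s["orientation"]).as_matrix()[:,0]; return np.arctan2(x[1],x[0])
E
python3 - <<'E'
from plant import *
from h import *
s=read_state();R=Ro.from_rotvec(s["orientation"]).as_matrix()
c=read_camera("wrist");Rc=cv2.Rodrigues(c["rvec"])[0];o=-Rc.T@c["tvec"]
print("cam in tool",R.T@(o-s["tool_pos"]),"fwd",R.T@Rc[2],"right",R.T@Rc[0]); print(yaw(s))
A=read_camera("scene");B=read_camera("side")
print(tri(A,(316.1,200.5),B,(331.4,197.4)),tri(A,(283,221),B,(360.3,185)))
print(row(s,(.56,-.05,.26),2.4),row(s,(.3,-.44,.26),yaw(s)))
E
```

```text
cam in tool [ 0.07947393  0.00025056 -0.16683316] fwd [-2.85576712e-01  6.54888142e-04  9.58355629e-01] right [ 8.74362122e-04  9.99999528e-01 -4.22797510e-04]
0.3017575465394588
(array([0.5974491, 0.0481682, 0.1057984]), np.float64(0.0011046878923021799)) (array([ 0.57628651, -0.0420585 ,  0.10786206]), np.float64(0.0002810287776267163))
[ 5.198 -3.856 -0.415 -0.    -0.    -0.668] [ 1.556 -0.905 -0.418 -0.    -0.     0.   ]
```

Request:
move_arm --pt "1 -0.74 -0.1 0 0 0 -1" --pt "1 -0.74 -0.1 0 0 0 -1" --pt "1 -0.74 -0.1 0 0 0 -1" --pt "1 -0.74 -0.1 0 0 0 -1" --squeeze 10

```text
t: 0.8
tool_pos: [0.2539, -0.4706, 0.2294]
orientation: [3.104, 0.477, 0.002]
force: [0.2, -1.8, -0.4]
opening: 0.0656
```

Request:
move_arm --pt "1 -0.74 -0.1 0 0 0 -1" --pt "1 -0.74 -0.1 0 0 0 -1" --pt "1 -0.74 -0.1 0 0 0 -1" --pt "1 -0.74 -0.1 0 0 0 -1"

```text
t: 1.2
tool_pos: [0.3268, -0.3709, 0.2393]
orientation: [3.104, 0.477, 0.002]
force: [-0.5, -0.8, 0.2]
opening: 0.0333
```

Request:
move_arm --pt "1 -0.74 -0.1 0 0 0 -1" --pt "1 -0.74 -0.1 0 0 0 -1" --pt "1 -0.74 -0.1 0 0 0 -1" --pt "1 -0.74 -0.1 0 0 0 -1"

```text
t: 1.6
tool_pos: [0.4, -0.271, 0.249]
orientation: [3.105, 0.476, 0.001]
force: [-0.3, -0.1, 0.2]
opening: 0.0024
```

Request:
move_arm --pt "1 -0.74 -0.1 0 0 0 -1" --pt "1 -0.74 -0.1 0 0 0 -1" --pt "1 -0.74 -0.1 0 0 0 -1" --pt "1 -0.74 -0.1 0 0 0 -1"

```text
t: 2.0
tool_pos: [0.4734, -0.1711, 0.2586]
orientation: [3.105, 0.476, 0.0]
force: [-0.1, 0.2, -0.3]
opening: 0.0003
```

```bash
python3 - <<'E'
from plant import *
from h import *
s=read_state();print(row(s,(.565,-.045,.24),2.4))
E
```

```text
[ 1.251 -0.929  0.186  0.     0.    -0.667]
```

Request:
move_arm --pt "0.9 -0.7 0 0 0 -0.35 -1" --pt "0.9 -0.7 0 0 0 -0.35 -1" --pt "0.9 -0.7 0 0 0 -0.35 -1" --pt "0.9 -0.7 0 0 0 -0.35 -1" --pt "0.9 -0.7 0 0 0 -0.35 -1" --pt "0.9 -0.7 0 0 0 -0.35 -1" --pt "0.9 -0.7 0 0 0 -0.35 -1" --pt "0.9 -0.7 0 0 0 -0.35 -1"

```text
t: 2.8
tool_pos: [0.537, -0.0808, 0.2581]
orientation: [2.398, 2.03, -0.002]
force: [0.3, -0.4, -0.1]
opening: 0.0003
```

Request:
move_arm --pt "0 0 0 0 0 -0.32 -1" --pt "0 0 0 0 0 -0.32 -1" --pt "0 0 0 0 0 -0.32 -1" --pt "0 0 0 0 0 -0.32 -1" --pt "0 0 0 0 0 -0.32 -1" --pt "0 0 0 0 0 -0.32 -1" --pt "0 0 0 0 0 -0.32 -1" --pt "0 0 0 0 0 -0.32 -1"

```text
t: 3.6
tool_pos: [0.537, -0.0805, 0.2582]
orientation: [-1.129, -2.931, 0.002]
force: [0.1, 0.2, -0.6]
opening: 0.0001
```

```bash
python3 - <<'E'
from plant import *
from h import *
s=read_state();print(s["t"],s["tool_pos"],yaw(s),s["q"])
for n in ["wrist","scene","side"]:
    c=read_camera(n);f=c["frame"];cv2.imwrite(f"pics/c_{n}.png",f[:,:,::-1])
E
```

```text
3.6 [ 0.53702129 -0.08051347  0.25820458] 2.4060983872522623 [-2.42541563e-01 -3.68710233e-02  1.58905132e+00 -1.00740572e-03
  1.58995481e+00 -1.07786265e+00]
```

View pics/c_wrist.png

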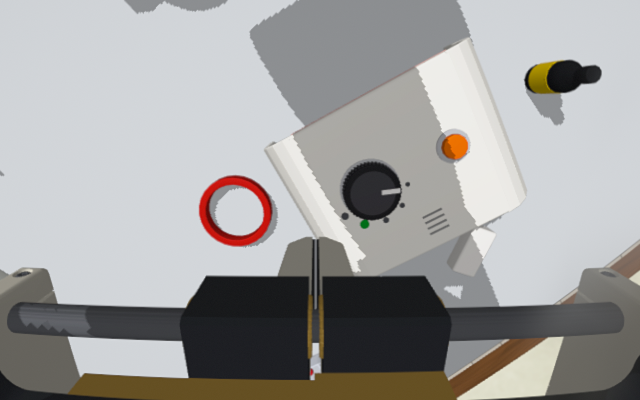

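View pics/c_scene.png

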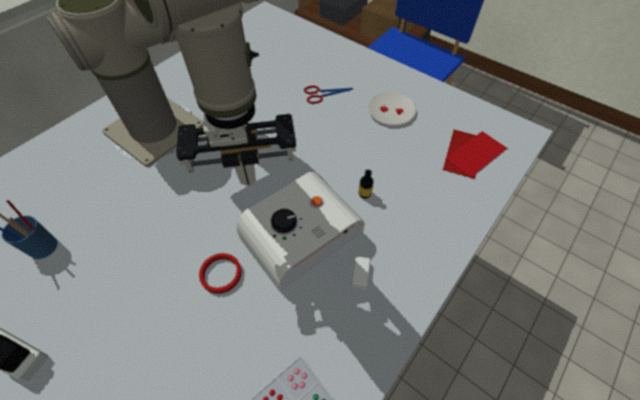

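The wrist view shows the dial top near (372,191), its pointer at the first dot, the green dot at (364,224), and the button at (455,146). I'll measure these, with the fingertip as a reference.

```bash
python3 - <<'E'
from plant import *
from h import *
s=read_state();c=read_camera("wrist");f=c["frame"]
hsv=cv2.cvtColor(f,cv2.COLOR_RGB2HSV)
def comps(m,lo,box=None):
    nn,l,st,ce=cv2.connectedComponentsWithStats(m)
    return [(st[i],ce[i]) for i in range(1,nn) if st[i,4]>lo and (box is None or (box[0]<ce[i][0]<box[2] and box[1]<ce[i][1]<box[3]))]
for a,b in comps(cv2.inRange(hsv,(6,180,200),(16,255,255)),50,(400,100,500,200)): print("orange",a,b,plane(c,b,.109))
for a,b in comps(cv2.inRange(hsv,(45,80,40),(80,255,255)),10,(330,200,400,240)): print("green",a,b,plane(c,b,.1))
for th in (40,50,60):
  for a,b in comps(cv2.inRange(f,(0,0,0),(th,)*3),300,(330,150,420,230)): print(th,"black",a,b,plane(c,b,.112))
print("tip proj",proj(c,s["tool_pos"]))
cv2.imwrite("pics/d.png",cv2.resize(f[130:270,270:430,::-1],None,fx=5,fy=4.2,interpolation=cv2.INTER_CUBIC) if 0 else cv2.resize(f[130:270,270:430,::-1],None,fx=4.2,fy=4.2,interpolation=cv2.INTER_CUBIC))
E
```

```text
orange [446 134  20  25 326] [456.45705521 144.96319018] [0.59917658 0.04888758 0.109     ]
green [359 220   9   9  63] [363.3015873  224.06349206] [ 0.60400322 -0.0718812   0.1       ]
40 black [342 163  57  57 979] [367.38202247 187.90398366] [ 0.57293936 -0.04282869  0.112     ]
50 black [ 342  163   57   57 2436] [369.1863711  191.01765189] [ 0.57658197 -0.04353762  0.112     ]
60 black [ 342  162   58   58 2477] [369.25433993 190.9628583 ] [ 0.57658411 -0.04345203  0.112     ]
tip proj [[315.54980068 250.67247599]]
```

View pics/d.png

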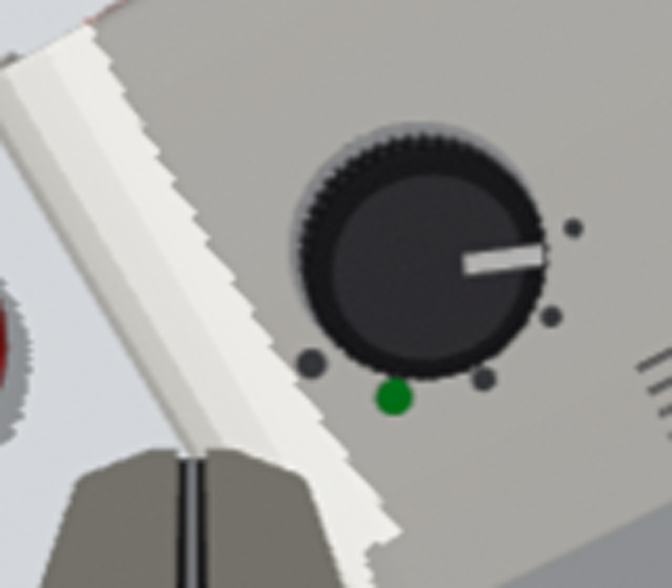

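```bash
python3 - <<'E'
from plant import *
from h import *
from scipy.optimize import least_squares
c=read_camera("wrist")
u=lambda x,y:(270+x/4.2-.4,130+y/4.2-.4)
D=np.array([plane(c,u(*p),.1)[:2] for p in [(573,228),(551,316),(484,379),(395,398),(311,363)]])
g=lambda v:np.concatenate([[v[0]+.0385*np.cos(v[2]+1.2-.6*k)-D[k,0],v[1]+.0385*np.sin(v[2]+1.2-.6*k)-D[k,1]] for k in range(5)])
r=least_squares(g,[.577,-.043,-.2]);print("centre,yaw",r.x,np.abs(r.fun).max())
print("disc",plane(c,u(430,266),.1185))
a=plane(c,u(543,255),.1185);b=plane(c,u(465,264),.1185);print("tip",a,"inner",b)
for o in (r.x[:2],):
  w=a[:2]-o; print(np.hypot(*w),"value tip",1.2-(np.arctan2(w[1],w[0])-r.x[2]))
w=a-b;print("value line",1.2-(np.arctan2(w[1],w[0])-r.x[2]))
A=read_camera("scene");B=read_camera("side")
print(proj(A,[*r.x[:2],.112]),proj(B,[*r.x[:2],.112]))
E
```

```text
centre,yaw [ 0.57825332 -0.04280391 -0.2300381 ] 0.00037345204126093545
disc [ 0.57792165 -0.04196859  0.1185    ]
tip [ 0.59348382 -0.02089937  0.1185    ] inner [ 0.58299944 -0.03566047  0.1185    ]
0.026679155619647267 value tip 0.0067384846279310295
value line 0.01675188406610184
[[283.35146099 220.7302574 ]] [[359.98958673 183.21526236]]
```

```bash
cat >> h.py <<'E'
C=np.array([.578,-.0425])
def circ(y,z,r=.018): return [C[0]-r*np.cos(y),C[1]-r*np.sin(y),z]
E
python3 - <<'E'
from plant import *
from h import *
s=read_state();print(row(s,circ(2.4,.135),2.4))
E
```

```text
[-0.242  0.536  1.236 -0.    -0.     0.002]
```

Request:
move_arm --pt "-0.24 0.54 0.5 0 0 0 -1" --pt "-0.24 0.54 0.8 0 0 0 -1" --pt "-0.24 0.54 0.95 0 0 0 -1" --pt "-0.24 0.54 1 0 0 0 -1" --pt "-0.24 0.54 1 0 0 0 -1"

```text
t: 4.45
tool_pos: [0.591, -0.0537, 0.1582]
orientation: [-1.128, -2.93, 0.001]
force: [-0.2, -0.3, -0.2]
opening: 0.0003
```

Request:
move_arm --pt "0 0 0.12 0 0 0 -1" --pt "0 0 0.24 0 0 0 -1" --pt "0 0 0.3 0 0 0 -1" --pt "0 0 0.32 0 0 0 -1" --pt "0 0 0.34 0 0 0 -1" --pt "0 0 0.34 0 0 0 -1" --pt "0 0 0.34 0 0 0 -1"

```text
t: 5.15
tool_pos: [0.5917, -0.0539, 0.1251]
orientation: [1.128, 2.931, 0.0]
force: [0.2, 0.1, 0.6]
opening: 0.0
```

```bash
python3 - <<'E'
from plant import *
from h import *
s=read_state();print(s["t"],s["tool_pos"],yaw(s),s["force"],row(s,circ(2.4,.1185),2.4))
c=read_camera("wrist");f=c["frame"];cv2.imwrite("pics/e.png",f[:,:,::-1])
E
```

```text
5.15 [ 0.59172004 -0.05388147  0.12509133] 2.406650828418379 [0.22761936 0.08185144 0.58136225] [-0.002 -0.009  0.066  0.     0.     0.002]
```

View pics/e.png

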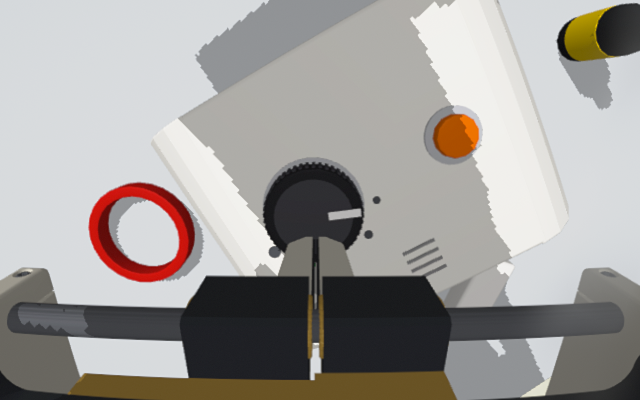

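The closed fingertips, at (317,238), sit over the lower part of the dial's top and the pointer is clear. I'll step down until they make contact.

Request:
move_arm --pt "0 0 0.02 0 0 0 -1" --pt "0 0 0.04 0 0 0 -1" --pt "0 0 0.05 0 0 0 -1" --pt "0 0 0.06 0 0 0 -1" --pt "0 0 0.06 0 0 0 -1"

```text
t: 5.7
tool_pos: [0.5914, -0.0538, 0.1188]
orientation: [-1.129, -2.932, -0.0]
force: [-1.9, -0.1, 2.4]
opening: 0.0006
```

Request:
move_arm --pt "0 0 0.005 0 0 0 -1" --pt "0 0 0.01 0 0 0 -1" --pt "0 0 0.01 0 0 0 -1"

```text
t: 6.0
tool_pos: [0.5915, -0.0538, 0.1187]
orientation: [1.128, 2.932, 0.0]
force: [-4.8, 1.0, 8.8]
opening: 0.0007
```

Request:
move_arm --pt "0 0 0.005 0 0 0 -1" --pt "0.001 -0.018 0.005 0 0 0.033 -1" --pt "0.004 -0.037 0.005 0 0 0.067 -1" --pt "0.009 -0.054 0.005 0 0 0.1 -1" --pt "0.015 -0.072 0.005 0 0 0.133 -1" --pt "0.024 -0.088 0.005 0 0 0.167 -1" --pt "0.034 -0.104 0.005 0 0 0.2 -1"

```text
t: 6.7
tool_pos: [0.5837, -0.0594, 0.1187]
orientation: [1.982, 2.433, 0.004]
force: [2.3, 0.2, 4.9]
opening: 0.0005
```

```bash
python3 - <<'E'
from plant import *
from h import *
s=read_state();print(s["t"],s["tool_pos"],yaw(s),s["force"],s["wrist_torque"],circ(yaw(s),.1185))
c=read_camera("wrist");f=c["frame"];cv2.imwrite("pics/f.png",f[:,:,::-1])
E
```

```text
6.7 [ 0.5836561  -0.05938944  0.11874466] 1.7740028926718137 [2.26385699 0.19715812 4.8855963 ] [ 0.10404759 -0.53717281 -0.01788824] [np.float64(0.5816325971376309), np.float64(-0.06012964089355412), 0.1185]
```

View pics/f.png

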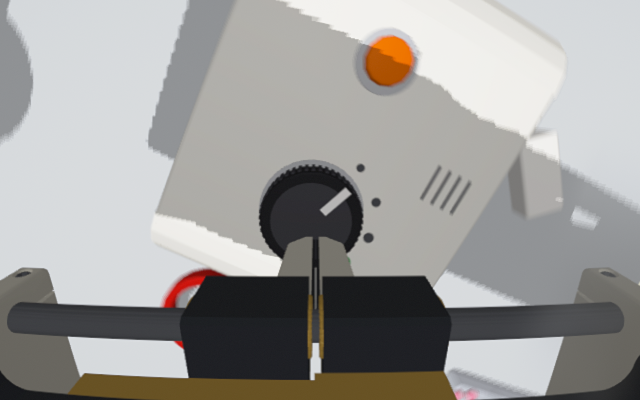

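The tip slid over the dial with little turn, at only about 5 N. I'll write a pointer reading and press harder.

```bash
cat >> h.py <<'E'
def dialval(c,verbose=0):
    f=c["frame"];g=f.astype(int)
    p=proj(c,[*C,.1185])[0]
    rad=np.linalg.norm(proj(c,[C[0]+.026,C[1],.1185])[0]-p)
    m=((g.min(2)>110)&(g.max(2)-g.min(2)<40)).astype(np.uint8)
    yy,xx=np.mgrid[:400,:640]; m[(np.hypot(xx-p[0],yy-p[1])>rad)]=0
    n,l,st,ce=cv2.connectedComponentsWithStats(m)
    out=[]
    for i in range(1,n):
        if st[i,4]<15: continue
        w=plane(c,ce[i],.1185)[:2]-C
        out.append((st[i,4],round(float(1.2-(np.arctan2(w[1],w[0])+.23)),3),round(float(np.hypot(*w)),4)))
    return out
E
python3 - <<'E'
from plant import *
from h import *
c=read_camera("wrist");print(dialval(c))
s=read_state();print(s["force"],row(s,circ(1.774,.1187),1.774))
E
```

```text
[(np.int32(298), 0.05, 0.0165)]
[1.88640097 0.24990278 5.52915865] [-0.003 -0.02   0.001  0.001  0.     0.   ]
```

Request:
move_arm --pt "0 0 0.01 0 0 0 -1" --pt "0 0 0.02 0 0 0 -1" --pt "0 0 0.02 0 0 0 -1"

```text
t: 7.1
tool_pos: [0.584, -0.0594, 0.1186]
orientation: [1.976, 2.436, 0.004]
force: [-4.0, 1.0, 17.5]
opening: 0.0009
```

Request:
move_arm --pt "-0.002 -0.019 0.003 0 0 0.033 -1" --pt "-0.001 -0.038 0.005 0 0 0.067 -1" --pt "0.001 -0.056 0.005 0 0 0.1 -1" --pt "0.005 -0.074 0.005 0 0 0.133 -1" --pt "0.011 -0.092 0.005 0 0 0.167 -1"

```text
t: 7.6
tool_pos: [0.5752, -0.0605, 0.1185]
orientation: [2.545, 1.835, 0.007]
force: [-3.0, 0.9, 20.1]
opening: 0.0005
```

```bash
python3 - <<'E'
from plant import *
from h import *
c=read_camera("wrist");print(dialval(c));cv2.imwrite("pics/g.png",c["frame"][:,:,::-1])
s=read_state();print(s["t"],yaw(s),s["force"],s["tool_pos"],row(s,circ(yaw(s),.1187),yaw(s)))
print(proj(c,[*C,.1185]))
E
```

```text
[(np.int32(303), 0.556, 0.0168)]
7.65 1.2424281893102758 [-2.18701225  1.28769732 18.93472516] [ 0.57497248 -0.06040412  0.1185103 ] [-0.001 -0.029 -0.002  0.002 -0.    -0.   ]
[[309.36347399 220.1869919 ]]
```

View pics/g.png

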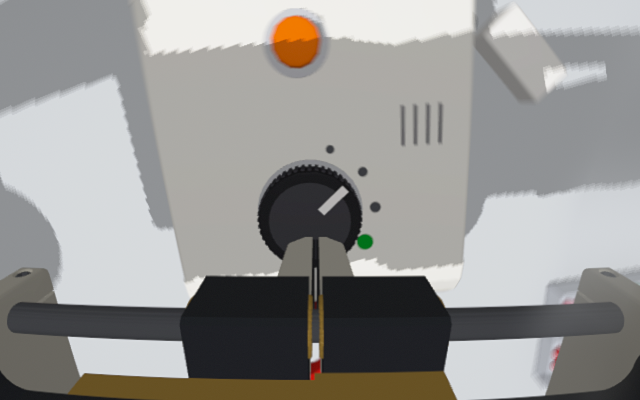

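The dial followed the 0.53 rad turn and reads 0.556, close to the second detent, with no slip. I'll continue 36°.

Request:
move_arm --pt "-0.002 -0.019 0 0 0 0.033 -1" --pt "-0.002 -0.038 0 0 0 0.067 -1" --pt "0 -0.057 0 0 0 0.1 -1" --pt "0.004 -0.076 0 0 0 0.133 -1" --pt "0.01 -0.094 0 0 0 0.167 -1" --pt "0.017 -0.111 0 0 0 0.2 -1"

```text
t: 8.25
tool_pos: [0.5655, -0.0557, 0.1185]
orientation: [2.988, 0.959, 0.01]
force: [-0.3, -1.1, 18.0]
opening: 0.0008
```

```bash
python3 - <<'E'
from plant import *
from h import *
c=read_camera("wrist");print(dialval(c))
s=read_state();print(s["t"],yaw(s),s["force"],s["tool_pos"],row(s,circ(yaw(s),.1187),yaw(s)))
E
```

```text
[(np.int32(294), 1.177, 0.017)]
8.3 0.6142481261285055 [-0.75061903 -0.5681096  16.30021277] [ 0.56540643 -0.05554591  0.11854111] [-0.002 -0.034 -0.002  0.002 -0.002 -0.   ]
```

Request:
move_arm --pt "-0.003 -0.019 0.003 0 0 0.033 -1" --pt "-0.003 -0.038 0.003 0 0 0.067 -1" --pt "-0.001 -0.057 0.003 0 0 0.1 -1" --pt "0.002 -0.076 0.003 0 0 0.133 -1" --pt "0.007 -0.094 0.003 0 0 0.167 -1" --pt "0.014 -0.112 0.003 0 0 0.2 -1" --pt "0.014 -0.112 0.003 0 0 0.2 -1"

```text
t: 9.0
tool_pos: [0.5603, -0.0459, 0.1185]
orientation: [3.14, -0.011, 0.012]
force: [-2.2, -1.3, 18.5]
opening: 0.0004
```

```bash
python3 - <<'E'
from plant import *
from h import *
c=read_camera("wrist");print(dialval(c));cv2.imwrite("pics/i.png",c["frame"][:,:,::-1])
s=read_state();print(s["t"],yaw(s),s["force"],s["tool_pos"],row(s,circ(yaw(s),.1187),yaw(s)))
E
```

```text
[(np.int32(286), 1.803, 0.0171)]
9.05 -0.003994698417542139 [-1.8940927  0.3870014 19.5263917] [ 0.56035072 -0.04594945  0.1184957 ] [-0.004 -0.035 -0.002  0.001 -0.002 -0.   ]
```

View pics/i.png

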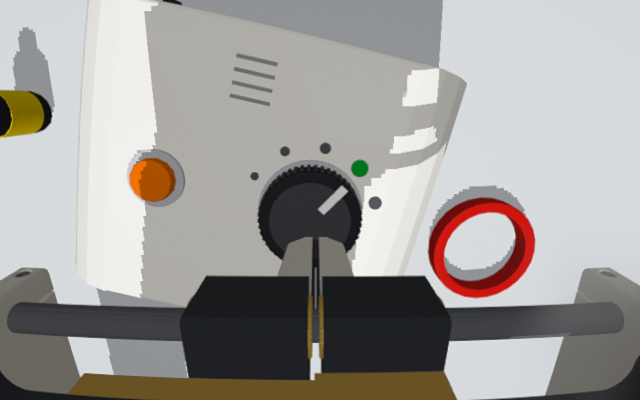

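The dial reads 1.803 and its pointer aims at the green dot (360,168). I'll lift straight up and re-measure the dial, button and lamp.

Request:
move_arm --pt "0 0 -0.05 0 0 0 -1" --pt "0 0 -0.25 0 0 0 -1" --pt "0 0 -0.5 0 0 0 -1" --pt "0 0 -0.6 0 0 0 -1" --pt "0 0 -0.6 0 0 0 -1"

```text
t: 9.55
tool_pos: [0.5585, -0.0453, 0.176]
orientation: [3.141, -0.005, 0.005]
force: [0.2, 0.3, 0.4]
opening: 0.0002
```

```bash
python3 - <<'E'
from plant import *
from h import *
c=read_camera("wrist");print(dialval(c));f=c["frame"];cv2.imwrite("pics/j.png",f[:,:,::-1])
hsv=cv2.cvtColor(f,cv2.COLOR_RGB2HSV)
for nm,lo,hi,z,h in (("or",(6,150,90),(18,255,255),.109,100),("gr",(45,80,40),(80,255,255),.1,20)):
    n,l,st,ce=cv2.connectedComponentsWithStats(cv2.inRange(hsv,lo,hi))
    for i in range(1,n):
        if st[i,4]>h: print(nm,st[i],ce[i],plane(c,ce[i],z))
s=read_state();print(s["t"],s["force"],s["tool_pos"],row(s,(.599,.048,.125),yaw(s)))
E
```

```text
[(np.int32(171), 1.85, 0.0171)]
or [173 143  35  33 896] [189.67075893 158.83147321] [0.59953141 0.04488444 0.109     ]
gr [344 145  13  13 133] [350.30075188 151.08270677] [ 0.60328358 -0.07187756  0.1       ]
9.6 [-0.66562876 -0.5193019  -0.94397347] [ 0.55765735 -0.04512733  0.17447468] [ 0.41  -0.933  0.495  0.    -0.    -0.   ]
```

View pics/j.png

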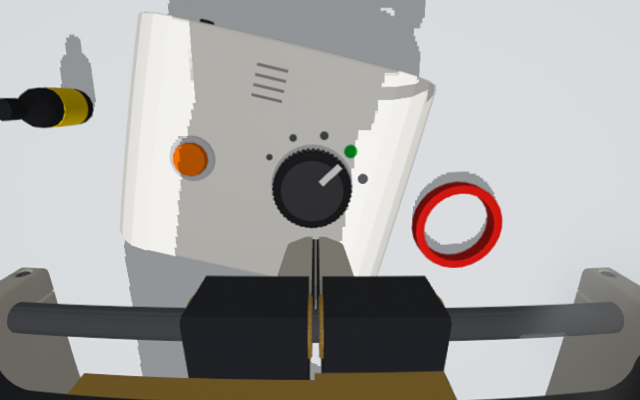

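The green dot reads within 1 mm of its earlier position, so the lamp hasn't shifted, and the pointer is at green. Next is the button.

Request:
move_arm --pt "0.41 -0.92 0 0 0 0 -1" --pt "0.41 -0.92 0 0 0 0 -1" --pt "0.41 -0.92 0.2 0 0 0 -1" --pt "0.41 -0.92 0.4 0 0 0 -1" --pt "0.41 -0.92 0.5 0 0 0 -1" --pt "0.41 -0.92 0.5 0 0 0 -1" --pt "0.41 -0.92 0.5 0 0 0 -1"

```text
t: 10.3
tool_pos: [0.5983, 0.0465, 0.1241]
orientation: [-3.142, 0.005, 0.001]
force: [-0.1, 0.9, 0.4]
opening: 0.0004
```

```bash
python3 - <<'E'
from plant import *
from h import *
c=read_camera("wrist");f=c["frame"];cv2.imwrite("pics/k.png",f[:,:,::-1])
s=read_state();print(s["t"],s["force"],s["tool_pos"],row(s,(.599,.047,.109),yaw(s)),proj(c,[.599,.047,.109]))
E
```

```text
10.35 [-0.0446557  -0.4615549  -0.49746407] [0.59886452 0.0464253  0.12496994] [ 0.001 -0.006  0.16  -0.    -0.     0.   ] [[313.54036394 238.9848742 ]]
```

View pics/k.png

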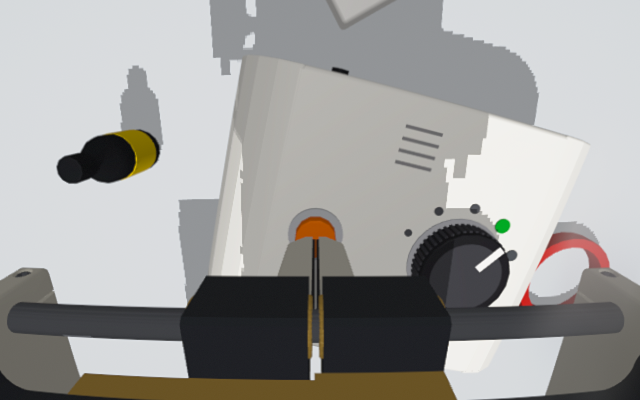

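The tip is centred over the button at (315,235), and the pointer is still at green. Pressing in steps.

Request:
move_arm --pt "0 0 0.06 0 0 0 -1" --pt "0 0 0.11 0 0 0 -1" --pt "0 0 0.14 0 0 0 -1" --pt "0 0 0.16 0 0 0 -1" --pt "0 0 0.18 0 0 0 -1" --pt "0 0 0.2 0 0 0 -1" --pt "0 0 0.2 0 0 0 -1" --pt "0 0 0.2 0 0 0 -1"

```text
t: 11.15
tool_pos: [0.5986, 0.0467, 0.1046]
orientation: [3.141, -0.005, 0.0]
force: [-3.1, -0.6, 3.2]
opening: 0.0004
```

Request:
move_arm --pt "0 0 0.01 0 0 0 -1" --pt "0 0 0.015 0 0 0 -1" --pt "0 0 0.02 0 0 0 -1" --pt "0 0 0.02 0 0 0 -1" --pt "0 0 0.02 0 0 0 -1"

```text
t: 11.65
tool_pos: [0.5988, 0.0468, 0.1041]
orientation: [3.141, -0.005, 0.001]
force: [-8.4, -1.6, 14.4]
opening: 0.0004
```

The button bottomed out: z 0.104, 14 N. Now I'll release it and retreat upward.

Request:
move_arm --pt "0 0 -0.03 0 0 0 -1" --pt "0 0 -0.1 0 0 0 -1" --pt "0 0 -0.3 0 0 0 -1" --pt "0 0 -0.7 0 0 0 -1" --pt "0 0 -1 0 0 0 -1" --pt "0 0 -1 0 0 0 -1"

```text
t: 12.25
tool_pos: [0.6017, 0.047, 0.2085]
orientation: [-3.141, 0.004, -0.015]
force: [-0.1, 0.2, -1.1]
opening: 0.0006
```

Request:
move_arm --pt "-0.8 0.5 -0.2 0 0 0 -1" --pt "-0.8 0.5 -0.2 0 0 0 -1" --pt "-0.8 0.5 -0.2 0 0 0 -1" --pt "-0.8 0.5 -0.2 0 0 0 -1"

```text
t: 12.65
tool_pos: [0.5182, -0.0032, 0.2223]
orientation: [-3.141, 0.006, -0.002]
force: [0.2, 0.4, -0.4]
opening: 0.0005
```

```bash
python3 - <<'E'
from plant import *
from h import *
c=read_camera("wrist");print(dialval(c));f=c["frame"];cv2.imwrite("pics/l.png",f[:,:,::-1])
hsv=cv2.cvtColor(f,cv2.COLOR_RGB2HSV)
for nm,lo,hi,z,h in (("or",(6,150,90),(18,255,255),.109,100),("gr",(45,80,40),(80,255,255),.1,20)):
    n,l,st,ce=cv2.connectedComponentsWithStats(cv2.inRange(hsv,lo,hi))
    for i in range(1,n):
        if st[i,4]>h: print(nm,st[i],ce[i],plane(c,ce[i],z))
s=read_state();print(s["t"],s["force"],s["tool_pos"])
A=read_camera("scene")["frame"];o=np.load("pics/scene.npy")
cv2.imwrite("pics/m.png",cv2.resize(np.vstack([x[150:300,180:400,::-1] for x in (o,A)]),None,fx=2,fy=2))
E
```

```text
[(np.int32(139), 1.834, 0.0175)]
or [241  87  29  29 682] [254.69794721 100.83431085] [0.59926306 0.04572988 0.109     ]
gr [390  90  12  11 105] [395.35238095  95.04761905] [ 0.60382607 -0.07187755  0.1       ]
12.7 [-1.22707688  0.48310862 -0.62920502] [ 0.51868667 -0.00287756  0.22220277]
```

View pics/l.png

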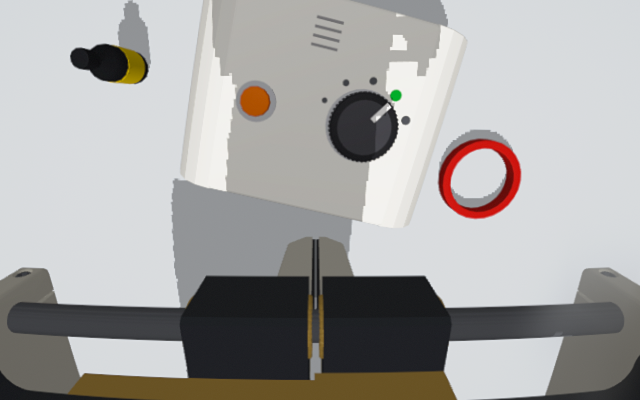

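View pics/m.png

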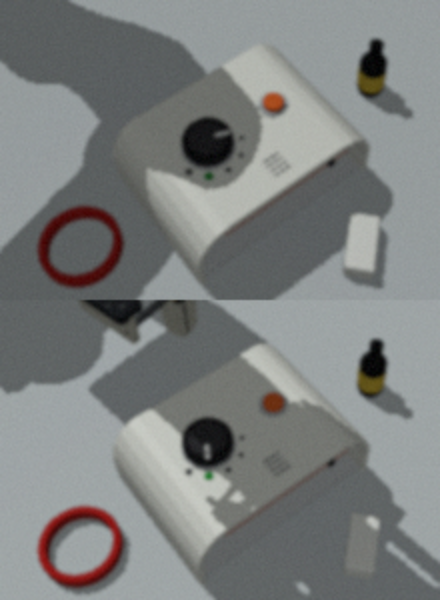

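The pointer is at the green dot and the button is back up. The lamp, tape, bottle and block are where they were, and the arm is clear. Handing in.

```bash
python3 -c "
from plant import *
print(close_job())"
```

```text
the job is handed in; nothing more can be done
None
```

I turned the timer dial clockwise from 0 to the green mark, then pressed the orange start button right down and let it come back up. I handed the job in at about 12.7 s; no verdict is reported.

- **Dial:** I pressed the closed fingertips on the dial's top, off-centre, and swung them about its axis. The first stroke slipped at about 5 N, so I pressed at 16–20 N and the dial then followed.
- **Dial reading:** It was 1.803 under the finger. After release it read 1.85 and then 1.834, close to the 1.8 mark. I put the difference down to camera error, since the picture shows the pointer aimed at the green dot.
- **Button:** It reached its stop at z 0.104 m, with 14 N on the wrist, about 5 mm below its resting height. The last pictures show it up again.
- **Lamp and bystanders:** The green dot measures within 1 mm of where it was at the start, and the bottle, tape and block look unmoved between the first and last pictures. I did not re-check the dish under the arch, but nothing went near it.
- **Arm:** At hand-in it was about 0.1 m above the lamp's top and touching nothing.

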